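Take the bore of a collar with a locking telescoping gauge

ROBOT

A 6-joint arm with a two-finger parallel gripper is mounted at the origin on a cart in front of the work surface, level with it; the furniture and walls round the work are solid. World frame = base frame: x ahead of the robot, y to its left, z up, the work surface at z = 0. Lengths are in m, angles in degrees, forces in N, time in s.
With the tool pointing down it reaches from about 0.4 to 0.825 m from the base axis. Payload 7 kg.
Tool frame: the origin (TCP) lies at the very end of the fingers, on their centre line; the grasp point (between the pads) lies 19 mm behind it (ctrl.hold_point_z is the distance from the TCP to the grasp point, in m); z points along the fingers, y is the line along which they close (so a half turn about z gives the same grasp; the last joint's range is limited). The gripper opens to 88 mm and grips with 3 to 60 N. Pads are 19 mm wide; open, the fingers measure 130 mm over their backs; the gripper's body (78 mm by 193 mm) begins 47 mm behind the grasp point.
Start: joints at [84.288, 20.546, 0.682, 0, -70.136, -16.507], TCP at [0.255, 0.625, 0.206] pointing down, gripper open.
Joint ranges: [-176.03, 176.03], [-82.01, 121.73], [-58.28, 71.71], [-173.87, 95.51], [-174.79, -0.11], [-173.66, 173.66]. Speed limits (degrees/s): [136.94, 136.94, 172.46, 180, 180, 180].

INTERFACE

Orientations are given as [roll, pitch, yaw] about the fixed x, y, z axes, in that order (R = Rz(yaw) Ry(pitch) Rx(roll)).
In Python, from plant import sensors, viewer, workorder, ctrl gives the robot as it stands.
- The arm moves only by the shell command python3 -m pendant 'ROWS'. ROWS is JSON, a list of rows, each a list of 3 entries, a list of its own where there are three numbers: the opening, from -1 (shut) to 1 (fully open), so that 0 is half open, then the shift along the tool's x, y, z in m, then the turn, a rotation vector about the tool's x, y, z in degrees. A call has 1 to 10 rows; each row is the pose to reach, as a shift and turn from the pose commanded when the call began, along the tool's axes at that moment; what a row does not reach only later rows make up. A row lasts 1/12 s, in which the tool goes at most 41.7 mm and 7.16 degrees, less where a joint would pass 70% of its speed; a pose out of reach is approached as far as the arm can. A call with a gripper value outside its range is refused whole. The fingers move at their own pace and stop on an object; the grip force is fixed at half the most. Time passes only in rows, so rows that repeat a pose let the fingers close. It gives the time, the measured TCP pose, the force, the opening and the grip force at its end, in the units of the state.
- sensors.get_obs(): the state, without advancing time (a new reading comes with each control period).
- viewer.snapshot(name): name is "scene" or "side" or "wrist"; returns the picture (384x512x3 uint8, red, green, blue); there is no depth.
- viewer.camera_params(name): a dict with "fx", "fy", "cx", "cy" (pixels), "extrinsics" (4x4, takes a point from world to camera coordinates). Camera axes: x right, y up, looking along -z (the intrinsics and any distortion apply to the point x, -y, -z); pixel columns grow to the right and rows downward; lengths in m; the calibration is good to about 2 mm. A picture is of the moment at which its call begins: read the wrist's pose just before it. camera_params takes no time and is no camera call; for the wrist camera it gives the pose at the moment of the call.
- workorder.close_job(): hands the job in; it is judged then, once.
The state is a dict: "clock": time; "joint_pos": joint angles; "qvel": joint speeds; "tau": joint torques, N m; "tool_pos": TCP position; "orientation": TCP orientation; "force": force on the tool from outside, world axes, zero at the start; "moment": the same for the moment, N m; "opening": finger opening in m; "gripper_force": force on a finger pad.
Only numpy, scipy, OpenCV 4.12 (cv2) and the standard library are available. Lean on these libraries where they do the work, as an engineer would, in place of code of your own. Each camera call takes 0.05 s, during which the arm holds its last target. There are 200 camera calls.

TASK

Swing the bore gauge over the black collar to its stop and lower it fully into the bore with its plungers still locked in. Tip the rocker to release the plungers so that they spring out against the wall, tip it back to lock them, then raise the gauge fully out of the bore and let go, leaving it locked at the size of the bore. Leave the collar standing in its place on the base and the other things where they are.

Things in the scene. Friction and masses are not known exactly. Their poses are not given: they have to be found in the camera images.
- station: Fixed bore-gauging station. Dark steel base plate 212 x 130 x 10 mm on the work surface; origin on the surface, under the centre of the place where the collar stands (three 7 mm high studs locate the collar there with about 3 mm of play); z up, +x runs from there to the round steel column, 115 mm away, that carries the grey swinging arm; the robot is roughly on the -x side
- column_axis (a point): point on the work surface on the vertical axis of the column; the arm swings about it
- swing_arm (a joint): angle of the swinging arm, rad: 0 = at its positive stop, gauge exactly over the collar's place; grows to 1.1 as the arm swings clockwise seen from above, so that the gauge goes to the station's +y (left) side. Friction holds it where it is left (about 2 N at the knob moves it). The gauge is 115 mm and its knob 170 mm from the column axis. Swing it only while the gauge is up
- gauge (a joint): how far the gauge has been lowered, m: 0 = fully raised, 0.048 = fully lowered on its stop. It slides vertically in the arm's end; friction holds it at any height (about 5 N pushes it down, 12 N lifts it)
- knob_top (a point): centre of the top of the upright round black knob by which the gauge is lowered and raised: neck 20 mm in diameter, under a 25 mm cap 8 mm thick, 27 mm high in all from its bracket (10 mm thick and 12 mm wide, running from the knob to the housing). It stands 55 mm from the gauge's axis on the side away from the column, 25 mm clear of the housing, its top 230 mm above the work surface when the gauge is raised
- head (a point): centre of the gauge's T-shaped head, a 16 mm steel tube 52 mm long, crosswise to the arm, at the foot of the spindle; 92 mm above the work surface when raised, 44 mm when fully lowered (32 mm below the collar's rim)
- tip_left (a point): outermost point of the steel plunger (10 mm thick, round end) on one end of the head; starts drawn in and locked. The tips are 63 mm apart when drawn in, about 86 to 89 mm apart when both touch the wall of the collar's bore, 105 mm apart when fully out. When unlocked, springs (about 1.3 N) push both plungers out within about a second
- tip_right (a point): outermost point of the plunger on the other end of the head
- rocker (a joint): rocker on top of the gauge's housing, rad: 0 = locked (its knob-side end is down; plungers held firmly where they are), 0.6 = released (its column-side end is down; plungers free). It is tipped by pressing straight down on the end that stands up, which takes about 3 to 8 N and some 14 mm of travel; it stays where it is left. Unlocked beyond about 0.35
- lock_end (a point): point on the top of the rocker's ribbed knob-side end, 24 mm from the pivot and 31 mm from the knob's axis; pressing it fully down locks. The black rocker is 61 mm long, 22 mm wide, in line with the arm, on an aluminium housing 34 x 36 x 44 mm; its pivot is 246 mm above the work surface when the gauge is raised and the rocker stands about 20 mm higher than the knob
- release_end (a point): point on the top of the rocker's smooth column-side end, 24 mm from the pivot; pressing it fully down releases the plungers
- collar: loose black open collar (ring) to be measured, outside 104 mm, bore about 88 mm, 66 mm high, about 0.6 kg, standing on the base plate (rim 76 mm above the work surface); origin at the centre of its underside, z up
- tin: bystander: round aluminium tin with lid, 58 mm in diameter, 36 mm high, origin at the centre of its underside
- tape: bystander: small roll of dark tape, 53 mm in diameter, 19 mm high, origin at the centre of its underside

How it is judged:
By the outcome, as a careful person would: the job done as asked, in the order asked, and still so for the second after the job is handed in, with the robot touching nothing.
It also fails if it takes over 64 s, if anything falls off the work surface, if the arm or the gripper's body presses on something with over 40 N, if the wrist force passes 120 N, or if a joint passes its speed limit or range.

## Working session

There is one attempt and no reset: what is moved stays moved. The work goes in short steps, Python scripts to look and compute and a shell command to move; the robot and the scene stay as the last step left them, time stands still between calls to the robot, and variables do not carry over. Pictures are saved under pics/ and viewed, at most 13 in all, crops included, and the job is handed in when it is done.

```bash
mkdir -p pics; ls; python3 - <<'E'
from plant import sensors, viewer, workorder, ctrl
import cv2, numpy as np
print(sensors.get_obs(), ctrl.hold_point_z)
ims=[]
for n in ["scene","side"]:
    im=viewer.snapshot(n)[:,:,::-1]; cv2.imwrite(f"pics/{n}0.png",im)
    p=viewer.camera_params(n); print(n,p)
E
```

```text
pics
{'clock': 0.0, 'joint_pos': array([ 8.42872777e+01,  2.05895282e+01,  6.34446271e-01, -1.99260211e-02,
       -7.01332149e+01, -1.65070806e+01]), 'qvel': array([ 0.14073203, -0.00169801, -0.11524545,  0.03001681,  0.02731812,
       -0.1554438 ]), 'tau': array([-4.30179380e-04, -5.82731795e+01,  2.93040276e+01,  6.99705765e+00,
        6.80319834e-03, -1.55247690e-04]), 'tool_pos': array([0.25509015, 0.62440331, 0.20534993]), 'orientation': array([ 1.79910020e+02, -7.13069540e-03, -2.22265833e+01]), 'force': array([ 0.48194165,  0.62732759, -0.58360551]), 'moment': array([-0.00443831,  0.02053785, -0.00405201]), 'gripper_force': 0.0, 'opening': 0.087578010220835} 0.0188
scene {'fx': 463.8592272816186, 'fy': 463.8592272816186, 'cx': 256.648395224624, 'cy': 189.54484965298386, 'extrinsics': array([[ 0.72368532, -0.68972931, -0.02351654, -0.44416039],
       [ 0.34040516,  0.32710699,  0.88154713, -0.3066065 ],
       [-0.60033647, -0.64596787,  0.47150995, -0.81552068],
       [ 0.        ,  0.        ,  0.        ,  1.        ]])}
side {'fx': 415.7548738044475, 'fy': 415.7548738044475, 'cx': 255.14705677039584, 'cy': 196.24129770944108, 'extrinsics': array([[ 0.99963498,  0.01723126,  0.02080828, -0.56411947],
       [-0.02671499,  0.51566828,  0.85637173, -0.10476014],
       [ 0.00402619, -0.85661503,  0.51594038, -1.00561519],
       [ 0.        ,  0.        ,  0.        ,  1.        ]])}
```

View pics/scene0.png

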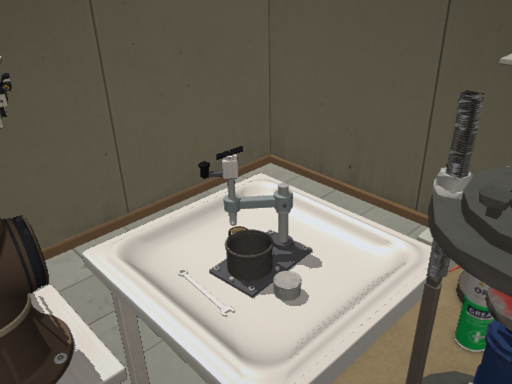

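View pics/side0.png

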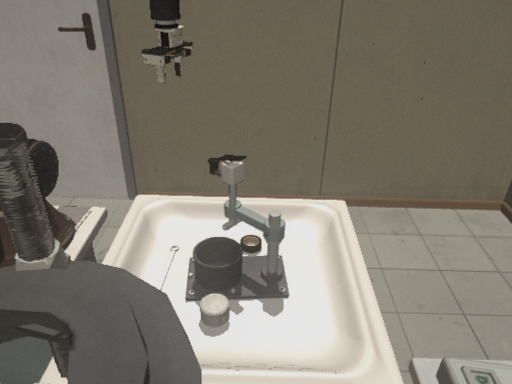

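The scene view shows the arm swung to the left: collar rim at about (249,241), column top at (284,187), knob at (204,170). In the side view they are at (218,248), (275,213) and (213,165). I'll zoom in for pixel accuracy.

```bash
python3 - <<'E'
import cv2,numpy as np
a=cv2.imread("pics/scene0.png")[140:300,190:320]; b=cv2.imread("pics/side0.png")[145:305,175:305]
z=lambda i:cv2.resize(i,None,fx=3,fy=3,interpolation=cv2.INTER_CUBIC)
o=np.hstack([z(a),z(b)]); o=cv2.convertScaleAbs(o,alpha=1.5,beta=20)
cv2.imwrite("pics/zoom0.png",o)
E
cat > h.py <<'E'
import numpy as np, cv2
from plant import sensors, viewer
def ray(p,uv):
    E=p["extrinsics"];R=E[:3,:3];c=-R.T@E[:3,3]
    d=R.T@np.array([(uv[0]-p["cx"])/p["fx"],-(uv[1]-p["cy"])/p["fy"],-1.]);return c,d/np.linalg.norm(d)
def onz(p,uv,z):
    c,d=ray(p,uv);return c+d*(z-c[2])/d[2]
def tri(p1,u1,p2,u2):
    A=[];b=[]
    for p,u in((p1,u1),(p2,u2)):
        c,d=ray(p,u);M=np.eye(3)-np.outer(d,d);A.append(M);b.append(M@c)
    x=np.linalg.solve(sum(A),sum(b))
    return x
def proj(p,x):
    q=p["extrinsics"]@np.append(x,1);return np.array([p["cx"]+p["fx"]*q[0]/-q[2],p["cy"]-p["fy"]*q[1]/-q[2]])
E
```

```text
(no output)
```

View pics/zoom0.png

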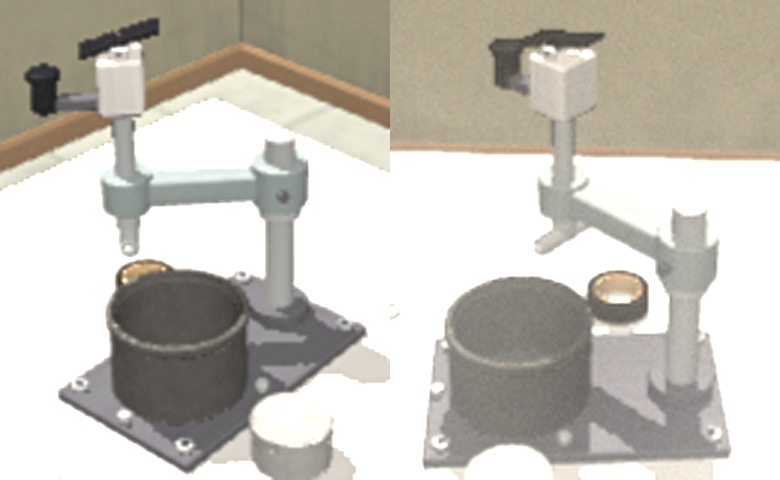

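```bash
python3 - <<'E'
from h import *
s=viewer.camera_params("scene");d=viewer.camera_params("side")
S=lambda x,y:(190+x/3-.33,140+y/3-.33); D=lambda x,y:(175+(x-390)/3-.33,145+y/3-.33)
print("collar",onz(s,S(178,308),.076),onz(d,D(519,321),.076))
for n,a,b in[("collar",(178,308),(519,321)),("coltop",(279,141),(690,208)),("knob",(42,71),(505,43)),("rock knobend",(80,48),(541,35)),("rock colend",(157,25),(604,38)),
 ("corner near robot",(62,395),(430,460)),("corner right",(190,465),(727,460)),("corner far",(365,328),(712,336))]:
    x=tri(s,S(*a),d,D(*b));print(n,x.round(4),(proj(s,x)-S(*a)).round(1),(proj(d,x)-D(*b)).round(1))
E
```

```text
collar [ 0.48291891 -0.11609451  0.076     ] [ 0.48715846 -0.12048423  0.076     ]
collar [ 0.4865 -0.1127  0.0713] [0.2 0.5] [ 0.1 -0.6]
coltop [ 0.6018 -0.1021  0.1608] [-0.  -0.1] [-0.   0.1]
knob [0.4693 0.0048 0.2278] [0.1 0.3] [ 0.  -0.3]
rock knobend [ 0.4961 -0.0064  0.2404] [0.1 0.3] [ 0.  -0.3]
rock colend [ 0.5413 -0.0392  0.2544] [-0. -0.] [-0.  0.]
corner near robot [ 0.4161 -0.0922 -0.0247] [10.4 17.1] [  0.5 -19.9]
corner right [ 0.6588  0.0826 -0.276 ] [-2.3 -5.8] [-1.   6.3]
corner far [ 0.6115 -0.1673  0.0606] [ -4.9 -15.2] [-4.  17.6]
```

```bash
cat >> h.py <<'E'
def go(x,y,z,yaw):
    o=sensors.get_obs();p=o["tool_pos"];r=np.radians(o["orientation"]);d=np.array([x,y,z])-p
    from scipy.spatial.transform import Rotation as Q
    A=Q.from_euler("xyz",r);B=Q.from_euler("xyz",[180,0,yaw],degrees=True)
    print("t",round(o["clock"],2),"pos",p.round(4),"rpy",o["orientation"].round(1),"F",o["force"].round(1),"open",round(o["opening"],4))
    print("shift",A.inv().apply(d).round(4),"turn",(A.inv()*B).as_rotvec(degrees=True).round(1))
E
python3 - <<'E'
from h import *
d=viewer.camera_params("side");D=lambda x,y:(175+(x-390)/3-.33,145+y/3-.33)
a=onz(d,D(426,460),.01);b=onz(d,D(727,460),.01);c=onz(d,D(712,336),.01)
print(a,b,c,np.degrees(np.arctan2(*(b-a)[1::-1])),np.degrees(np.arctan2(*(c-b)[1::-1])))
go(.469,.005,.30,-39)
E
```

```text
[ 0.42942857 -0.18858024  0.01      ] [ 0.63185074 -0.18084978  0.01      ] [ 0.62669196 -0.050155    0.01      ] 2.1870498221416215 92.26040420176756
t 0.1 pos [0.2551 0.6244 0.2054] rpy [179.9  -0.  -22.2] F [ 0.6 -0.1  0.3] open 0.0879
shift [ 0.4323  0.4926 -0.0938] turn [ 0.1 -0.  16.8]
```

```bash
python3 -m pendant '[[1,[0,0,-0.09],[0,0,0]],[1,[0,0,-0.09],[0,0,0]],[1,[0.43,0.49,-0.094],[0,0,17]],[1,[0.43,0.49,-0.094],[0,0,17]],[1,[0.43,0.49,-0.094],[0,0,17]],[1,[0.43,0.49,-0.094],[0,0,17]],[1,[0.43,0.49,-0.094],[0,0,17]],[1,[0.43,0.49,-0.094],[0,0,17]],[1,[0.43,0.49,-0.094],[0,0,17]],[1,[0.43,0.49,-0.094],[0,0,17]]]'; python3 -c "
from h import *
go(.469,.005,.30,-39)"
```

```text
clock: 0.93
tool_pos: [0.364, 0.3076, 0.2949]
orientation: [180.0, 0.0, -39.2]
force: [2.2, -0.3, -0.1]
opening: 0.088
gripper_force: 0.0
t 0.93 pos [0.364  0.3076 0.2949] rpy [180.    0.  -39.2] F [ 2.2 -0.3 -0.1] open 0.088
shift [ 0.2726  0.1682 -0.0051] turn [ 0.   0.  -0.2]
```

```bash
python3 -m pendant '[[1,[0.2,0.12,-0.005],[0,0,0]],[1,[0.2,0.12,-0.005],[0,0,0]],[1,[0.2,0.12,-0.005],[0,0,0]],[1,[0.2,0.12,-0.005],[0,0,0]],[1,[0.2,0.12,-0.005],[0,0,0]],[1,[0.2,0.12,-0.005],[0,0,0]],[1,[0.2,0.12,-0.005],[0,0,0]],[1,[0.2,0.12,-0.005],[0,0,0]]]'; python3 -c "
from h import *
go(.469,.005,.30,-39)
w=viewer.camera_params('wrist');print(w);im=viewer.snapshot('wrist');cv2.imwrite('pics/w1.png',cv2.resize(im[:,:,::-1],None,fx=1.5,fy=1.5))
np.save('w1.npy',w['extrinsics'])
for n,p in [('knob',[.469,.005,.229]),('col',[.602,-.102,.16]),('collar',[.485,-.117,.076])]: print(n,1.5*proj(w,np.array(p)))"
```

```text
clock: 1.6
tool_pos: [0.4432, 0.089, 0.2998]
orientation: [180.0, 0.0, -39.4]
force: [0.3, 0.3, 0.2]
opening: 0.0874
gripper_force: 0.0
t 1.6 pos [0.4432 0.089  0.2998] rpy [180.    0.  -39.4] F [0.3 0.3 0.2] open 0.0874
shift [ 0.0733  0.0485 -0.0002] turn [ 0.   0.  -0.4]
{'fx': 265.8042231330234, 'fy': 265.8042231330234, 'cx': 251.87807128831668, 'cy': 190.2059523032239, 'extrinsics': array([[-0.63455303, -0.77287865, -0.00102079,  0.35018804],
       [ 0.74279793, -0.60949003, -0.27707966, -0.21433711],
       [ 0.2135268 , -0.17657998,  0.96084641, -0.55848995],
       [ 0.        ,  0.        ,  0.        ,  1.        ]])}
knob [458.63438423 172.73463632]
col [ 450.17315523 -101.75780389]
collar [524.36531574  68.7937415 ]
```

View pics/w1.png

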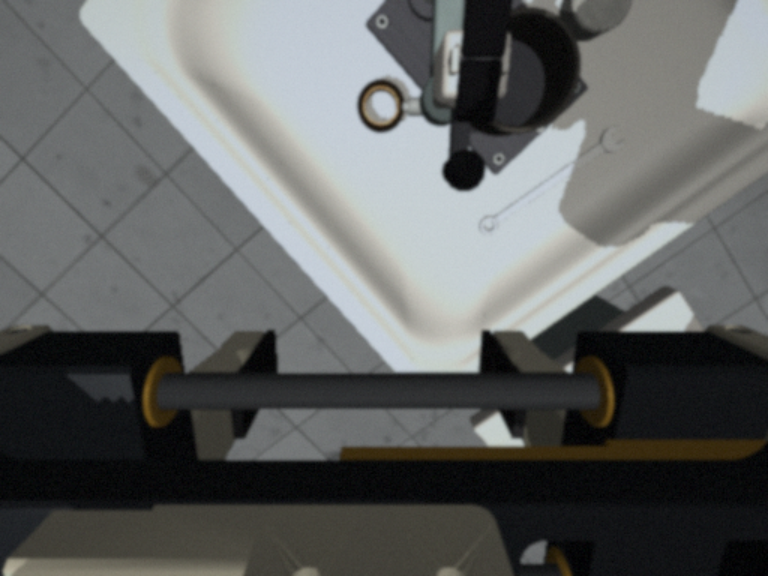

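The wrist view shows the knob at (463,169), in line with the rocker above it, and the collar to the right. That is within about 4 px of my estimate.

```bash
python3 -c "
from h import *
w=viewer.camera_params('wrist')
k=onz(w,(463/1.5,169/1.5),.23);print(k)
print(onz(w,(474/1.5,122/1.5),.242),onz(w,(484/1.5,0),.256),onz(w,(537/1.5,70/1.5),.076))
go(k[0],k[1],.30,-39)"
```

```text
[0.46918589 0.00281507 0.23      ]
[ 0.48700496 -0.01452407  0.242     ] [ 0.52919981 -0.0465122   0.256     ] [ 0.47706984 -0.12432273  0.076     ]
t 1.65 pos [0.443  0.0899 0.2998] rpy [180.    0.  -39.3] F [-0.6 -0.6  0.9] open 0.0875
shift [ 0.0755  0.0508 -0.0002] turn [ 0.   0.  -0.3]
```

```bash
python3 -m pendant '[[1,[0.0755,0.051,0],[0,0,0]],[1,[0.0755,0.051,0],[0,0,0]],[1,[0.0755,0.051,0],[0,0,0]],[1,[0.0755,0.051,0.03],[0,0,0]],[1,[0.0755,0.051,0.065],[0,0,0]],[1,[0.0755,0.051,0.095],[0,0,0]],[1,[0.0755,0.051,0.095],[0,0,0]],[1,[0.0755,0.051,0.095],[0,0,0]]]'; python3 -c "
from h import *
go(.4692,.003,.204,-38)
im=viewer.snapshot('wrist');cv2.imwrite('pics/w2.png',im[:,:,::-1])"
```

```text
clock: 2.32
tool_pos: [0.4687, 0.0036, 0.2046]
orientation: [179.8, 0.1, -39.1]
force: [-0.5, -0.1, 0.7]
opening: 0.0877
gripper_force: 0.0
t 2.32 pos [0.4687 0.0036 0.2046] rpy [ 1.798e+02  1.000e-01 -3.910e+01] F [-0.5 -0.1  0.7] open 0.0877
shift [0.0008 0.0002 0.0006] turn [ 0.2  0.1 -1.1]
```

View pics/w2.png

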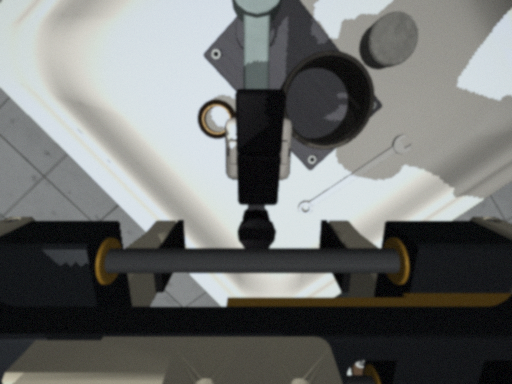

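The knob is centred between the fingers at (256,235), with the arm running straight up the picture. Closing.

```bash
python3 -m pendant '[[-1,[0,0,0],[0,0,0]],[-1,[0,0,0],[0,0,0]],[-1,[0,0,0],[0,0,0]],[-1,[0,0,0],[0,0,0]],[-1,[0,0,0],[0,0,0]],[-1,[0,0,0],[0,0,0]]]'; python3 -c "
import numpy as np
# arc in start tool frame: column at +x 0.17; arm turns ccw from above
for a in range(0,52,4):
    t=np.radians(a); print(a,(.17-.17*np.cos(t)).round(4),(.17*np.sin(t)).round(4))"
```

```text
clock: 2.87
tool_pos: [0.4694, 0.0031, 0.2054]
orientation: [-180.0, -0.0, -39.2]
force: [-0.1, -0.5, -0.8]
opening: 0.0529
gripper_force: 0.0
0 0.0 0.0
4 0.0004 0.0119
8 0.0017 0.0237
12 0.0037 0.0353
16 0.0066 0.0469
20 0.0103 0.0581
24 0.0147 0.0691
28 0.0199 0.0798
32 0.0258 0.0901
36 0.0325 0.0999
40 0.0398 0.1093
44 0.0477 0.1181
48 0.0562 0.1263
```

```bash
python3 -m pendant '[[-1,[0,0,0],[0,0,0]],[-1,[0,0,0],[0,0,0]],[-1,[0,0,0],[0,0,0]],[-1,[0,0,0],[0,0,0]],[-1,[0,0,0],[0,0,0]],[-1,[0,0,0],[0,0,0]]]'
```

```text
clock: 3.37
tool_pos: [0.4691, 0.0029, 0.205]
orientation: [180.0, 0.0, -39.2]
force: [-2.5, -0.9, -0.2]
opening: 0.023
gripper_force: 30.0
```

```bash
python3 -m pendant '[[-1,[0.0001,0.006,0],[0,0,-2]],[-1,[0.0004,0.0119,0],[0,0,-4]],[-1,[0.0009,0.0178,0],[0,0,-6]],[-1,[0.0017,0.0237,0],[0,0,-8]],[-1,[0.0026,0.0295,0],[0,0,-10]],[-1,[0.0037,0.0353,0],[0,0,-12]],[-1,[0.005,0.0411,0],[0,0,-14]],[-1,[0.0066,0.0469,0],[0,0,-16]],[-1,[0.0083,0.0525,0],[0,0,-18]],[-1,[0.0103,0.0581,0],[0,0,-20]]]'
python3 -m pendant '[[-1,[0.0001,0.006,0],[0,0,-2]],[-1,[0.0004,0.0119,0],[0,0,-4]],[-1,[0.0009,0.0178,0],[0,0,-6]],[-1,[0.0017,0.0237,0],[0,0,-8]],[-1,[0.0026,0.0295,0],[0,0,-10]],[-1,[0.0037,0.0353,0],[0,0,-12]],[-1,[0.005,0.0411,0],[0,0,-14]],[-1,[0.005,0.0411,0],[0,0,-14]]]'
```

```text
clock: 4.2
tool_pos: [0.4393, -0.0481, 0.2048]
orientation: [-180.0, 0.1, -19.1]
force: [-6.4, 4.6, 3.1]
opening: 0.0229
gripper_force: 30.0
clock: 4.87
tool_pos: [0.4295, -0.0897, 0.2044]
orientation: [180.0, 0.2, -5.1]
force: [-7.0, -0.9, 3.3]
opening: 0.0233
gripper_force: 30.0
```

```bash
python3 -m pendant '[[-1,[-0.001,0.003,0],[0,0,-1]],[-1,[-0.001,0.006,0],[0,0,-2]],[-1,[-0.001,0.009,0],[0,0,-3]],[-1,[-0.001,0.0119,0],[0,0,-4]],[-1,[-0.0006,0.0148,0],[0,0,-5]],[-1,[-0.0003,0.0178,0],[0,0,-6]],[-1,[-0.0003,0.0178,0],[0,0,-6]]]'
```

```text
clock: 5.45
tool_pos: [0.4286, -0.1072, 0.2045]
orientation: [180.0, 0.2, 0.9]
force: [-5.6, -0.5, 0.5]
opening: 0.0229
gripper_force: 30.0
```

```bash
python3 -m pendant '[[-1,[-0.001,0.002,0],[0,0,-0.7]],[-1,[-0.001,0.004,0],[0,0,-1.3]],[-1,[-0.001,0.006,0],[0,0,-2]],[-1,[-0.001,0.006,0],[0,0,-2]]]'; python3 -m pendant '[[-1,[0,0.002,0],[0,0,-0.7]],[-1,[0,0.004,0],[0,0,-1.3]],[-1,[0,0.004,0],[0,0,-1.3]]]'
```

```text
clock: 5.78
tool_pos: [0.4286, -0.1129, 0.2046]
orientation: [180.0, 0.1, 2.8]
force: [-1.7, -0.9, -6.7]
opening: 0.0234
gripper_force: 30.0
clock: 6.03
tool_pos: [0.4288, -0.1168, 0.2046]
orientation: [180.0, 0.1, 4.1]
force: [-1.7, 0.2, -8.1]
opening: 0.0232
gripper_force: 30.0
```

```bash
python3 -m pendant '[[-1,[0,0.002,0],[0,0,-0.7]],[-1,[0.0003,0.004,0],[0,0,-1.3]],[-1,[0.0003,0.006,0],[0,0,-2]],[-1,[0.0003,0.006,0],[0,0,-2]]]'; python3 -m pendant '[[-1,[0,0.002,0],[0,0,-0.7]],[-1,[0.0003,0.004,0],[0,0,-1.3]],[-1,[0.0003,0.004,0],[0,0,-1.3]]]'
```

```text
clock: 6.37
tool_pos: [0.4292, -0.1221, 0.2046]
orientation: [-179.9, 0.1, 6.1]
force: [-4.9, 4.9, -7.0]
opening: 0.0236
gripper_force: 30.0
clock: 6.62
tool_pos: [0.4296, -0.1225, 0.2043]
orientation: [-179.6, 0.0, 7.4]
force: [-10.9, 26.5, -0.1]
opening: 0.0233
gripper_force: 30.0
```

The stop is reached (Fy rose to 26 N). I'll ease off and then lower.

```bash
python3 -m pendant '[[-1,[-0.001,-0.003,0],[0,0,1.2]],[-1,[-0.001,-0.003,0],[0,0,1.2]],[-1,[-0.001,-0.003,0],[0,0,1.2]]]'; python3 -c "
from h import *
go(.4292,-.122,.2046,6)
d=viewer.camera_params('side')
a=viewer.snapshot('scene')[110:290,180:310,::-1];b=viewer.snapshot('side')[110:290,165:295,::-1]
cv2.imwrite('pics/z3.png',cv2.convertScaleAbs(cv2.resize(np.hstack([a,b]),None,fx=3,fy=3,interpolation=cv2.INTER_CUBIC),alpha=1.4,beta=20))"
```

```text
clock: 6.87
tool_pos: [0.4294, -0.1222, 0.2047]
orientation: [-179.9, -0.0, 6.2]
force: [-3.5, 9.8, -7.8]
opening: 0.0232
gripper_force: 30.0
t 6.87 pos [ 0.4294 -0.1222  0.2047] rpy [-179.9   -0.     6.2] F [-3.5  9.8 -7.8] open 0.0232
shift [-0.0002 -0.0003  0.0001] turn [-0.1 -0.   0.2]
```

View pics/z3.png

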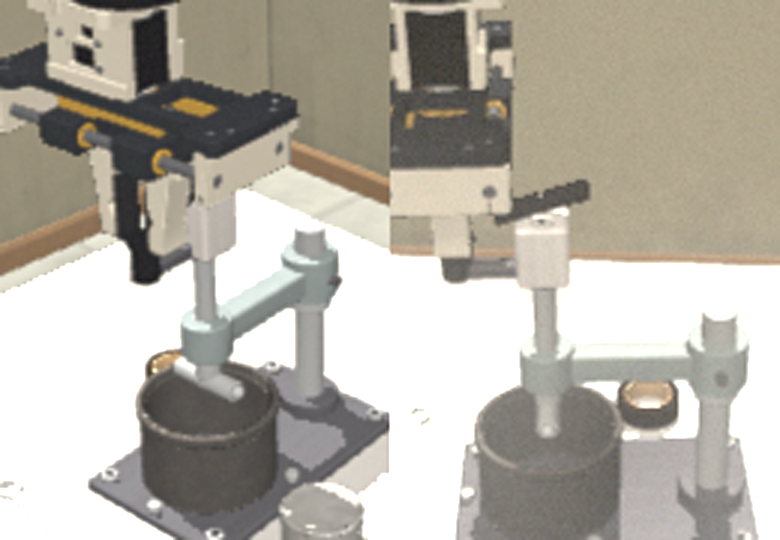

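The gauge hangs over the middle of the collar with its plungers drawn in. Lowering.

```bash
python3 -m pendant '[[-1,[0,0,0.005],[0,0,0]],[-1,[0,0,0.01],[0,0,0]],[-1,[0,0,0.015],[0,0,0]],[-1,[0,0,0.02],[0,0,0]],[-1,[0,0,0.025],[0,0,0]],[-1,[0,0,0.03],[0,0,0]],[-1,[0,0,0.035],[0,0,0]],[-1,[0,0,0.04],[0,0,0]],[-1,[0,0,0.04],[0,0,0]]]'; python3 -m pendant '[[-1,[0,0,0.003],[0,0,0]],[-1,[0,0,0.006],[0,0,0]],[-1,[0,0,0.009],[0,0,0]],[-1,[0,0,0.009],[0,0,0]]]'
```

```text
clock: 7.72
tool_pos: [0.4294, -0.1223, 0.165]
orientation: [-179.9, -0.1, 6.2]
force: [-4.1, 11.3, -5.4]
opening: 0.0229
gripper_force: 30.0
clock: 8.05
tool_pos: [0.4295, -0.1223, 0.1569]
orientation: [-179.9, -0.1, 6.2]
force: [-8.3, 13.1, 3.6]
opening: 0.0232
gripper_force: 30.0
```

```bash
python3 -m pendant '[[-1,[0,0,0.002],[0,0,0]],[-1,[0,0,0.002],[0,0,0]]]';python3 -m pendant '[[-1,[0,0,0.002],[0,0,0]],[-1,[0,0,0.002],[0,0,0]]]'
```

```text
clock: 8.22
tool_pos: [0.4297, -0.1224, 0.1565]
orientation: [-179.9, -0.1, 6.3]
force: [-15.5, 15.9, 19.8]
opening: 0.0231
gripper_force: 30.0
clock: 8.38
tool_pos: [0.4308, -0.1223, 0.1556]
orientation: [-179.9, -0.3, 6.3]
force: [-15.3, 19.5, 27.9]
opening: 0.0238
gripper_force: 30.0
```

Fully lowered: Fz rose to 28 N at 48 mm. Relax, open and rise.

```bash
python3 -m pendant '[[-1,[0,-0.003,-0.004],[0,0,0]],[-1,[0,-0.003,-0.004],[0,0,0]],[0,[0,-0.003,-0.004],[0,0,0]],[0,[0,-0.003,-0.004],[0,0,0]],[0,[0,-0.003,-0.004],[0,0,0]],[0,[0,-0.003,-0.004],[0,0,0]]]';python3 -m pendant '[[0,[0,0,-0.02],[0,0,0]],[0,[0,0,-0.05],[0,0,0]],[0,[0,0,-0.09],[0,0,0]],[0,[-0.01,0,-0.13],[0,0,0]],[0,[-0.01,0,-0.13],[0,0,0]],[0,[-0.01,0,-0.13],[0,0,0]]]'; python3 -c "
from h import *
go(.51,-.114,.24,6)
w=viewer.camera_params('wrist')
for n,p in [('knob',[.43,-.122,.182]),('pivot',[.486,-.116,.198])]: print(n,proj(w,np.array(p)))
im=viewer.snapshot('wrist');cv2.imwrite('pics/w3.png',im[:,:,::-1])"
```

```text
clock: 8.88
tool_pos: [0.4295, -0.1209, 0.1562]
orientation: [180.0, -0.0, 6.2]
force: [0.5, 0.2, 0.5]
opening: 0.0413
gripper_force: 0.0
clock: 9.38
tool_pos: [0.4203, -0.1219, 0.2886]
orientation: [180.0, -0.3, 6.2]
force: [0.3, -0.2, -0.5]
opening: 0.0443
gripper_force: 0.0
t 9.38 pos [ 0.4203 -0.1219  0.2886] rpy [180.   -0.3   6.2] F [ 0.3 -0.2 -0.5] open 0.0443
shift [0.0898 0.0018 0.0491] turn [ 0.  -0.3  0.2]
knob [252.98885773 175.95257664]
pivot [253.20054677 123.42788398]
```

View pics/w3.png

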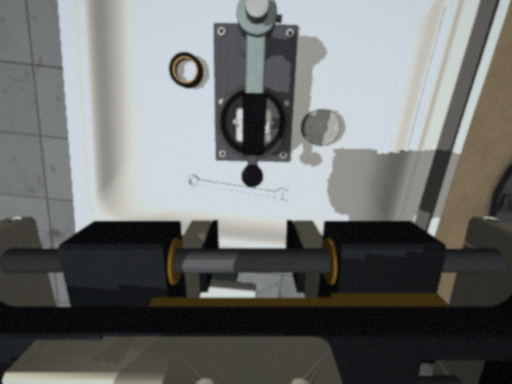

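The knob is at (252,175) as predicted, and the rocker runs straight from (254,94) to (254,158). Next I press the release end with closed fingers.

```bash
python3 -m pendant '[[-1,[0.03,0.001,0],[0,0,0]],[-1,[0.06,0.001,0],[0,0,0]],[-1,[0.0915,0.001,0],[0,0,0]],[-1,[0.0915,0.001,0.03],[0,0,0]],[-1,[0.0915,0.001,0.059],[0,0,0]],[-1,[0.0915,0.001,0.059],[0,0,0]],[-1,[0.0915,0.001,0.059],[0,0,0]],[-1,[0.0915,0.001,0.059],[0,0,0]]]'; python3 -c "
from h import *
go(.5115,-.1131,.22,6.2)"
```

```text
clock: 10.1
tool_pos: [0.5104, -0.1132, 0.2279]
orientation: [179.9, -0.0, 6.2]
force: [0.5, 0.5, 0.6]
opening: 0.001
gripper_force: 0.0
t 10.1 pos [ 0.5104 -0.1132  0.2279] rpy [179.9  -0.    6.2] F [0.5 0.5 0.6] open 0.001
shift [0.0011 0.     0.0079] turn [ 0.1 -0.  -0. ]
```

```bash
python3 -m pendant '[[-1,[0.001,0,0.006],[0,0,0]],[-1,[0.001,0,0.01],[0,0,0]],[-1,[0.001,0,0.014],[0,0,0]],[-1,[0.001,0,0.018],[0,0,0]],[-1,[0.001,0,0.022],[0,0,0]],[-1,[0.001,0,0.022],[0,0,0]]]';python3 -m pendant '[[-1,[0,0,0.003],[0,0,0]],[-1,[0,0,0.005],[0,0,0]],[-1,[0,0,0.005],[0,0,0]]]';
```

```text
clock: 10.6
tool_pos: [0.5105, -0.1127, 0.2042]
orientation: [-180.0, 0.1, 6.2]
force: [-1.2, 0.5, -0.0]
opening: 0.0005
gripper_force: 0.0
clock: 10.85
tool_pos: [0.5108, -0.1127, 0.1996]
orientation: [-180.0, 0.0, 6.2]
force: [0.6, -0.0, -0.6]
opening: 0.0005
gripper_force: 0.0
```

```bash
python3 -m pendant '[[-1,[0,0,0.002],[0,0,0]],[-1,[0,0,0.004],[0,0,0]],[-1,[0,0,0.004],[0,0,0]]]';python3 -m pendant '[[-1,[0,0,0.002],[0,0,0]],[-1,[0,0,0.004],[0,0,0]],[-1,[0,0,0.004],[0,0,0]]]';python3 -c "
from h import *
a=viewer.snapshot('scene')[110:290,180:310,::-1];b=viewer.snapshot('side')[110:290,165:295,::-1]
cv2.imwrite('pics/z4.png',cv2.convertScaleAbs(cv2.resize(np.hstack([a,b]),None,fx=3,fy=3,interpolation=cv2.INTER_CUBIC),alpha=1.4,beta=20))"
```

```text
clock: 11.1
tool_pos: [0.5113, -0.1127, 0.196]
orientation: [180.0, -0.0, 6.2]
force: [0.0, 0.2, 1.0]
opening: 0.0006
gripper_force: 0.3
clock: 11.35
tool_pos: [0.512, -0.1127, 0.1924]
orientation: [180.0, -0.1, 6.2]
force: [1.9, -0.3, 3.4]
opening: 0.0007
gripper_force: 1.4
```

View pics/z4.png

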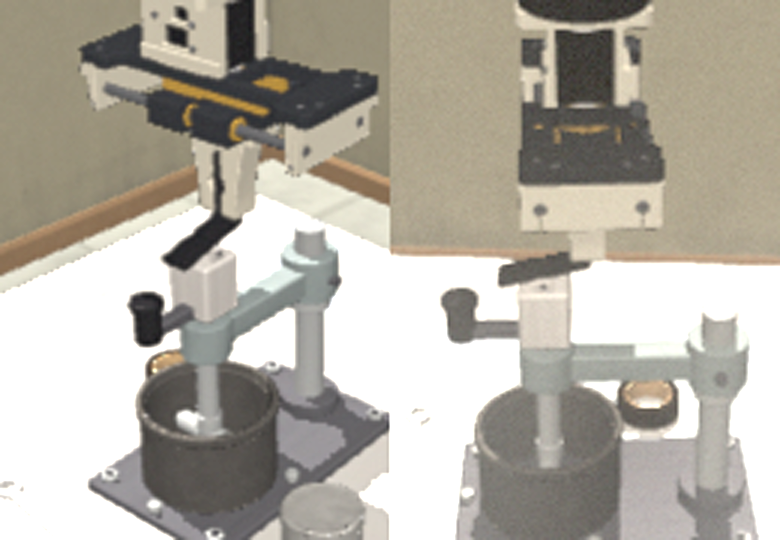

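The fingers stand on the raised column-side end of the rocker (scene crop (238,218)). It is still tipped to locked, so I keep pressing, slightly inward.

```bash
python3 -m pendant '[[-1,[-0.003,0,0.003],[0,0,0]],[-1,[-0.003,0,0.006],[0,0,0]],[-1,[-0.003,0,0.006],[0,0,0]]]';python3 -m pendant '[[-1,[0,0,0.002],[0,0,0]],[-1,[0,0,0.004],[0,0,0]],[-1,[0,0,0.004],[0,0,0]]]'
```

```text
clock: 11.7
tool_pos: [0.5075, -0.113, 0.1855]
orientation: [-180.0, 0.0, 6.2]
force: [1.2, 0.5, 2.5]
opening: 0.0002
gripper_force: 1.2
clock: 11.95
tool_pos: [0.5085, -0.113, 0.1819]
orientation: [180.0, -0.0, 6.2]
force: [2.9, 0.5, 2.1]
opening: 0.0004
gripper_force: 1.7
```

```bash
python3 -m pendant '[[-1,[-0.001,0,0.002],[0,0,0]],[-1,[-0.001,0,0.003],[0,0,0]],[-1,[-0.001,0,0.003],[0,0,0]]]';python3 -c "
from h import *
a=viewer.snapshot('scene')[110:290,180:310,::-1];b=viewer.snapshot('side')[110:290,165:295,::-1]
cv2.imwrite('pics/z5.png',cv2.convertScaleAbs(cv2.resize(np.hstack([a,b]),None,fx=3,fy=3,interpolation=cv2.INTER_CUBIC),alpha=1.4,beta=20))"
```

```text
clock: 12.2
tool_pos: [0.5087, -0.1131, 0.1804]
orientation: [180.0, -0.2, 6.2]
force: [3.6, 2.3, 10.6]
opening: 0.0005
gripper_force: 5.3
```

View pics/z5.png

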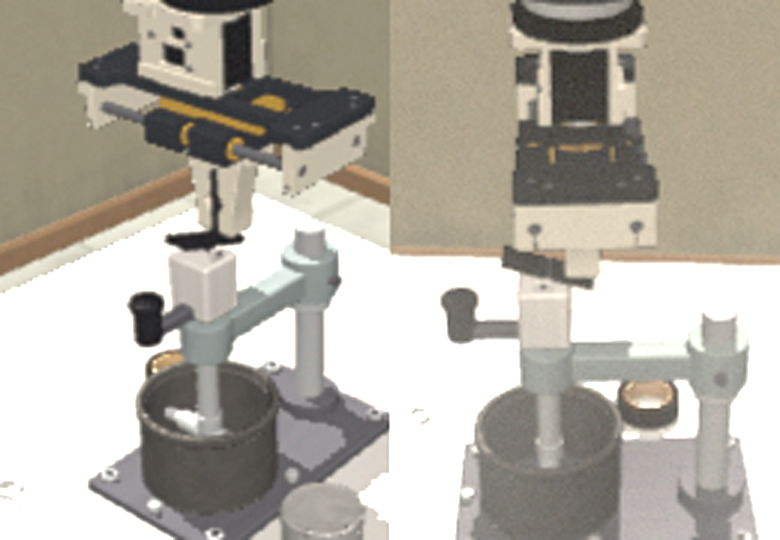

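The rocker has flipped to released (column-side end down) and a plunger is out at scene crop (175,412). Press once more to be sure, then over to the lock end.

```bash
python3 -m pendant '[[-1,[0,0,0.002],[0,0,0]],[-1,[0,0,0.002],[0,0,0]],[-1,[0,0,-0.02],[0,0,0]],[-1,[0,0,-0.045],[0,0,0]],[-1,[-0.025,0,-0.045],[0,0,0]],[-1,[-0.0495,0,-0.045],[0,0,0]],[-1,[-0.0495,0,-0.045],[0,0,0]],[-1,[-0.0495,0,-0.045],[0,0,0]]]';python3 -m pendant '[[-1,[0,0,0],[0,0,0]],[-1,[0,0,0],[0,0,0]],[-1,[0,0,0],[0,0,0]],[-1,[0,0,0],[0,0,0]],[-1,[0,0,0],[0,0,0]],[-1,[0,0,0],[0,0,0]],[-1,[0,0,0],[0,0,0]],[-1,[0,0,0],[0,0,0]],[-1,[0,0,0],[0,0,0]],[-1,[0,0,0],[0,0,0]]]';python3 -c "
from h import *
go(.459,-.1190,.20,6.2)"
```

```text
clock: 12.97
tool_pos: [0.4558, -0.1187, 0.2236]
orientation: [-180.0, 0.1, 6.2]
force: [-0.1, -1.2, -0.1]
opening: 0.0007
gripper_force: 0.0
clock: 13.8
tool_pos: [0.4578, -0.1185, 0.2241]
orientation: [180.0, -0.0, 6.2]
force: [-0.4, 0.2, 0.2]
opening: 0.0004
gripper_force: 0.0
t 13.8 pos [ 0.4578 -0.1185  0.2241] rpy [180.   -0.    6.2] F [-0.4  0.2  0.2] open 0.0004
shift [0.0011 0.0006 0.0241] turn [ 0. -0. -0.]
```

```bash
python3 -m pendant '[[-1,[0.002,0,0.01],[0,0,0]],[-1,[0.002,0,0.02],[0,0,0]],[-1,[0.002,0,0.025],[0,0,0]],[-1,[0.002,0,0.028],[0,0,0]],[-1,[0.002,0,0.031],[0,0,0]],[-1,[0.002,0,0.034],[0,0,0]],[-1,[0.002,0,0.037],[0,0,0]],[-1,[0.002,0,0.040],[0,0,0]],[-1,[0.002,0,0.040],[0,0,0]]]';python3 -m pendant '[[-1,[0,0,0.0015],[0,0,0]],[-1,[0,0,0.003],[0,0,0]],[-1,[0,0,0.003],[0,0,0]]]'
```

```text
clock: 14.55
tool_pos: [0.4592, -0.1185, 0.1841]
orientation: [180.0, 0.1, 6.2]
force: [-3.5, -0.7, 4.9]
opening: 0.0007
gripper_force: 2.1
clock: 14.8
tool_pos: [0.4586, -0.1186, 0.181]
orientation: [180.0, 0.1, 6.2]
force: [-5.2, -0.4, 4.4]
opening: 0.0005
gripper_force: 2.9
```

```bash
python3 -m pendant '[[-1,[0.001,0,0.0015],[0,0,0]],[-1,[0.001,0,0.003],[0,0,0]],[-1,[0.001,0,0.003],[0,0,0]]]';python3 -m pendant '[[-1,[0,0,0.001],[0,0,0]],[-1,[0,0,0.001],[0,0,0]]]'
```

```text
clock: 15.05
tool_pos: [0.4589, -0.119, 0.1796]
orientation: [179.9, 0.2, 6.2]
force: [-16.1, 2.4, 22.1]
opening: 0.0006
gripper_force: 12.6
clock: 15.22
tool_pos: [0.459, -0.1192, 0.1794]
orientation: [179.9, 0.1, 6.2]
force: [-16.7, 1.9, 27.4]
opening: 0.0003
gripper_force: 15.9
```

Locked: a hard stop at 27 N. Now rise, move over the knob with the fingers open, and check.

```bash
python3 -m pendant '[[-1,[0,0,-0.03],[0,0,0]],[-1,[0,0,-0.06],[0,0,0]],[0,[-0.015,0,-0.06],[0,0,0]],[0,[-0.029,0,-0.06],[0,0,0]],[0,[-0.029,0,-0.06],[0,0,0]],[0,[-0.029,0,-0.06],[0,0,0]],[0,[-0.029,0,-0.06],[0,0,0]]]';python3 -c "
from h import *
go(.4295,-.1222,.1562,6.2)
a=viewer.snapshot('scene')[110:290,180:310,::-1];b=viewer.snapshot('side')[110:290,165:295,::-1]
cv2.imwrite('pics/z6.png',cv2.convertScaleAbs(cv2.resize(np.hstack([a,b]),None,fx=3,fy=3,interpolation=cv2.INTER_CUBIC),alpha=1.4,beta=20))"
```

```text
clock: 15.8
tool_pos: [0.4317, -0.1213, 0.2365]
orientation: [-180.0, 0.0, 6.2]
force: [-0.5, 0.2, -0.4]
opening: 0.028
gripper_force: 0.0
t 15.8 pos [ 0.4317 -0.1213  0.2365] rpy [-180.     0.     6.2] F [-0.5  0.2 -0.4] open 0.028
shift [-0.0022  0.0007  0.0803] turn [-0.  0. -0.]
```

View pics/z6.png

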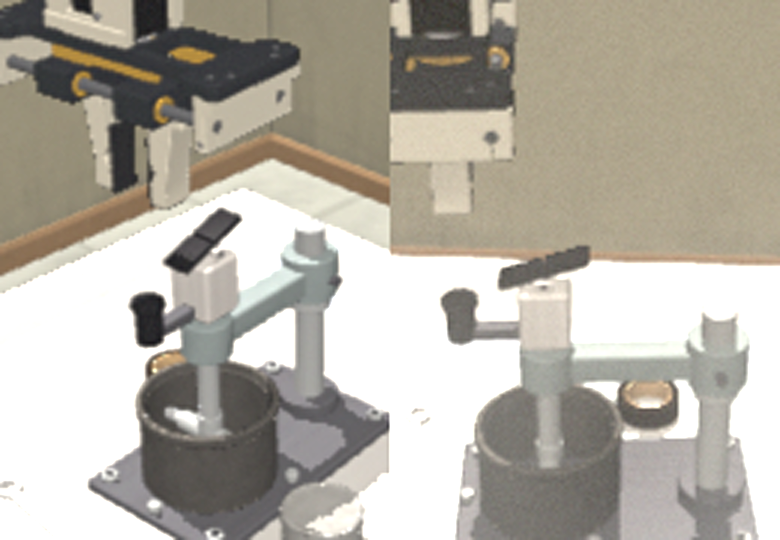

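The rocker is back to locked (knob-side end down at (180,268)), the plunger is out, and the collar is still in place. Re-grip the knob.

```bash
python3 -m pendant '[[0.2,[-0.002,0.0005,0],[0,0,0]],[0.2,[-0.002,0.0005,0.01],[0,0,0]],[0.2,[-0.002,0.0005,0.03],[0,0,0]],[0.2,[-0.002,0.0005,0.05],[0,0,0]],[0.2,[-0.002,0.0005,0.07],[0,0,0]],[0.2,[-0.002,0.0005,0.08],[0,0,0]],[0.2,[-0.002,0.0005,0.08],[0,0,0]]]';python3 -m pendant '[[-1,[0,0,0],[0,0,0]],[-1,[0,0,0],[0,0,0]],[-1,[0,0,0],[0,0,0]],[-1,[0,0,0],[0,0,0]],[-1,[0,0,0],[0,0,0]],[-1,[0,0,0],[0,0,0]],[-1,[0,0,0],[0,0,0]],[-1,[0,0,0],[0,0,0]]]'
```

```text
clock: 16.48
tool_pos: [0.428, -0.1221, 0.1539]
orientation: [-180.0, 0.3, 6.2]
force: [-0.6, 0.1, -0.5]
opening: 0.0528
gripper_force: 0.0
clock: 17.15
tool_pos: [0.4304, -0.1219, 0.1576]
orientation: [180.0, -0.1, 6.2]
force: [-1.7, 1.8, 4.0]
opening: 0.0225
gripper_force: 30.0
```

Raise slowly.

```bash
python3 -m pendant '[[-1,[0,0,-0.003],[0,0,0]],[-1,[0,0,-0.006],[0,0,0]],[-1,[0,0,-0.009],[0,0,0]],[-1,[0,0,-0.012],[0,0,0]],[-1,[0,0,-0.015],[0,0,0]],[-1,[0,0,-0.018],[0,0,0]],[-1,[0,0,-0.021],[0,0,0]],[-1,[0,0,-0.024],[0,0,0]],[-1,[0,0,-0.024],[0,0,0]]]';python3 -m pendant '[[-1,[0,0,-0.003],[0,0,0]],[-1,[0,0,-0.006],[0,0,0]],[-1,[0,0,-0.009],[0,0,0]],[-1,[0,0,-0.012],[0,0,0]],[-1,[0,0,-0.015],[0,0,0]],[-1,[0,0,-0.018],[0,0,0]],[-1,[0,0,-0.021],[0,0,0]],[-1,[0,0,-0.021],[0,0,0]]]'
```

```text
clock: 17.9
tool_pos: [0.4303, -0.1216, 0.1803]
orientation: [-180.0, 0.0, 6.2]
force: [5.0, -0.1, -8.2]
opening: 0.023
gripper_force: 30.0
clock: 18.57
tool_pos: [0.4303, -0.1216, 0.2013]
orientation: [-180.0, 0.0, 6.2]
force: [4.0, 0.4, -7.8]
opening: 0.0226
gripper_force: 30.0
```

```bash
python3 -m pendant '[[-1,[0,0,-0.002],[0,0,0]],[-1,[0,0,-0.004],[0,0,0]],[-1,[0,0,-0.004],[0,0,0]]]';python3 -m pendant '[[-1,[0,0,-0.002],[0,0,0]],[-1,[0,0,-0.003],[0,0,0]],[-1,[0,0,-0.003],[0,0,0]]]'
```

```text
clock: 18.82
tool_pos: [0.4303, -0.1216, 0.2052]
orientation: [-180.0, 0.0, 6.2]
force: [5.2, 0.8, -9.2]
opening: 0.0231
gripper_force: 30.0
clock: 19.07
tool_pos: [0.43, -0.1209, 0.2062]
orientation: [-179.9, 0.1, 6.1]
force: [11.3, 0.6, -25.4]
opening: 0.0225
gripper_force: 30.0
```

Top stop reached. Ease off, open and rise clear.

```bash
python3 -m pendant '[[-1,[0,0,0.0015],[0,0,0]],[-1,[0,0,0.0015],[0,0,0]],[0,[0,0,0.0015],[0,0,0]],[0,[0,0,0.0015],[0,0,0]],[0,[0,0,0.0015],[0,0,0]],[0,[0,0,0.0015],[0,0,0]],[0,[0,0,0.0015],[0,0,0]]]';python3 -m pendant '[[0,[0,0,-0.02],[0,0,0]],[0,[0,0,-0.05],[0,0,0]],[0,[-0.02,0,-0.09],[0,0,0]],[0,[-0.04,0,-0.12],[0,0,0]],[0,[-0.04,0,-0.12],[0,0,0]],[0,[-0.04,0,-0.12],[0,0,0]]]'; python3 -c "
from h import *
go(.39,-.12,.32,6.2)
a=viewer.snapshot('scene')[110:290,180:310,::-1];b=viewer.snapshot('side')[110:290,165:295,::-1]
cv2.imwrite('pics/z7.png',cv2.convertScaleAbs(cv2.resize(np.hstack([a,b]),None,fx=3,fy=3,interpolation=cv2.INTER_CUBIC),alpha=1.4,beta=20))"
```

```text
clock: 19.65
tool_pos: [0.43, -0.1222, 0.2079]
orientation: [180.0, -0.0, 6.2]
force: [0.5, -0.4, 1.0]
opening: 0.0434
gripper_force: 0.0
clock: 20.15
tool_pos: [0.3905, -0.1265, 0.3302]
orientation: [-180.0, -0.3, 6.2]
force: [1.0, 0.4, -1.2]
opening: 0.044
gripper_force: 0.0
t 20.15 pos [ 0.3905 -0.1265  0.3302] rpy [-180.    -0.3    6.2] F [ 1.   0.4 -1.2] open 0.044
shift [ 0.0001 -0.0065  0.0102] turn [-0.  -0.3 -0. ]
```

View pics/z7.png

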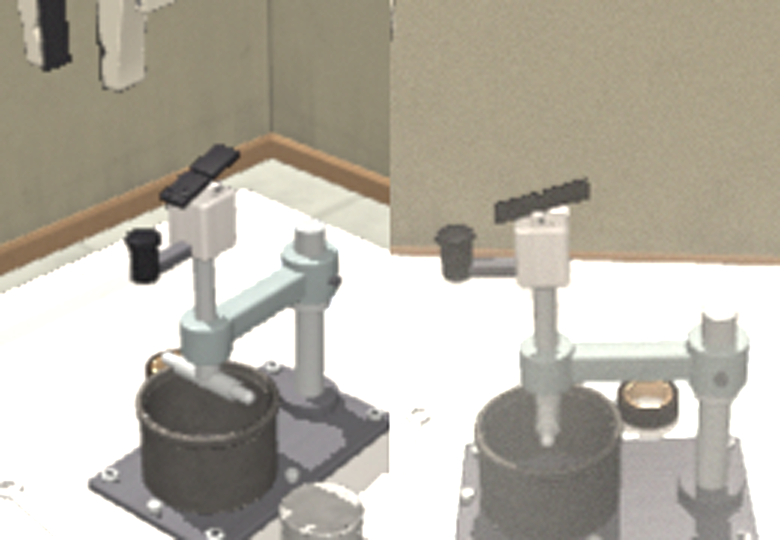

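The gauge is fully raised and locked, with tips at crop (163,360) and (254,398). The collar stands in place and the gripper is clear. Quick span check, then hand in.

```bash
python3 -c "
from h import *
from plant import workorder
s=viewer.camera_params('scene');a,b=[onz(s,(180+x/3-.33,110+y/3-.33),.092) for x,y in((163,360),(254,398))]
print(np.linalg.norm(a-b),a,b)
print(workorder.close_job())"
```

```text
0.08256839245952587 [ 0.47741146 -0.07466089  0.092     ] [ 0.48989896 -0.15627953  0.092     ]
the job is handed in; nothing more can be done
None
```

The job is handed in at about 20 s on the clock. The gauge was swung over the collar to its stop, lowered, released against the wall, locked again, raised fully and let go. The final pictures show the collar in its place and the tin and tape where they were. My rough pixel estimate of the locked span was 83 mm, against the stated 86 to 89 mm; I put the shortfall down to picture resolution and did not measure it again.

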